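# Tip a bearing housing onto its machined face and seat it in the drilling fixture

### The arm

A 6-joint arm with a two-finger parallel gripper is mounted at the origin on the work surface. World frame = base frame: x ahead of the robot, y to its left, z up, the work surface at z = 0. Lengths are in m, angles in rad, forces in N, time in s.
With the tool pointing down it reaches from about 0.275 to 0.85 m from the base axis. Payload 5.2 kg.
Tool frame: the origin (TCP) lies at the very end of the fingers, on their centre line; the grasp point (between the pads) lies 19 mm behind it; z points along the fingers, y is the direction in which the jaws open and shut (so a half turn about z gives the same grasp; the last joint's range is limited). The gripper opens to 85 mm and grips with 20 to 120 N. Pads are 22 mm wide; open, the fingers measure 114 mm over their backs; the gripper's body (76 mm by 85 mm) begins 54 mm behind the grasp point. The pads swing forward as they close: fully open they stand 13 mm farther back than shut.
Start: joints at [0.966, 0.259, 1.535, -0, 1.348, -0.203], TCP at [0.215, 0.506, 0.231] pointing down, gripper open.
Joint ranges: [-3.14, 3.14], [-0.91, 2.08], [0.19, 2.58], [-1.22, 4.36], [0.22, 2.71], [-3.12, 3.12]. Speed limits (rad/s): [2.57, 2.57, 3.14, 3.14, 3.14, 3.14].

### API

Orientations are given as a unit quaternion [w, x, y, z].
In Python, from plant import observe, grab_frame, calibration, job_done, cut_out, mark_of gives the robot as it stands. The module is installed in compiled form; this text tells all that it offers.
- The arm moves only by the tool send_rows, never from a script. Its argument "rows" is a list of rows, each a list of 5 numbers: the closure, from 0 (fully open) to 1 (shut), then the shift along the tool's x, y, z in mm, then the turn about the tool's z in rad. In form: [[jaw, dx, dy, dz, twist], ...]. A call has 1 to 8 rows; each row is the pose to reach, as a shift and turn from the pose commanded when the call began, along the tool's axes at that moment; what a row does not reach only later rows make up. A row lasts 1/10 s, in which the tool goes at most 50 mm and 8.59 degrees, less where a joint would pass 70% of its speed; a pose out of reach is approached as far as the arm can. A call with a gripper value outside its range is refused whole. The fingers move at their own pace and stop on an object; "newtons" is the grip in N (left out, the last holds). Time passes only in rows, so rows that repeat a pose let the fingers close. It gives the time, the measured TCP pose, the force and the opening at its end, in the units of the state.
- observe(): the state, without advancing time (a new reading comes with each control period).
- grab_frame(name): name is "scene" or "top" or "wrist"; returns the picture (420x560x3 uint8, blue, green, red); there is no depth.
- calibration(name): a dict with "camera_matrix" (3x3 intrinsics, pixels), "origin" and "rotation" of the camera in the world; the wrist camera has in their place "tool_from_camera" (4x4, takes a point from camera to tool coordinates, whose origin is the TCP and whose axes are the flange's). Camera axes: x right, y down, z forward; pixel columns grow to the right and rows downward; lengths in m; the calibration is good to about 2 mm. A picture is of the moment at which its call begins: read the wrist's pose just before it. calibration takes no time and is no camera call.
- job_done(): hands the job in, once; it reports no verdict.
Trained networks look in the newest picture that a camera, given by its name, has taken for a name from the list of things; names that differ only in an ending like _2 or _b are one class to them, and where a whole thing is asked for, a point or a joint stands for the part that bears it (a point fixed in the world has none). Each returns a list of dicts, best first, with "score" (0 to 1); they miss things now and then, are a little off and sometimes report something else, mostly with a low value. They report only what shows in the picture. A call takes as long as a camera call. They do not tell look-alikes from the thing itself.
- cut_out(camera, name): "pixels" (420x560 bool, what is visible of it) and "box" ([left, top, width, height] in pixels, round what is visible of it).
- mark_of(camera, name): "position" ([column, row] in pixels: a listed point, or the origin of a listed thing).
The state is a dict: "t": time; "q": joint angles; "qvel": joint speeds; "joint_torque": joint torques, N m; "tool_pos": TCP position; "eef_rot": TCP orientation; "contact_force": force on the tool from outside, world axes, zero at the start; "moment": the same for the moment, N m; "finger_gap": opening from 0.0 (shut) to 1.0 (fully open).
Only numpy, scipy, OpenCV 4.12 (cv2) and the standard library are available. Lean on these libraries where they do the work, as an engineer would, in place of code of your own. Each camera call takes 0.05 s, during which the arm holds its last target. There are 200 camera calls.

### The job

The bearing housing casting is standing on end on the plate of the drilling fixture: push it high on its bossed side so that it topples onto its flat machined face, its head towards the end stop; do not pick it up. Then push it sideways flush against the long fence, and after that slide it along until its head is fully home on the end stop, each time pressing it home with about 8 N more than it takes to slide it and never more than about 20 N in all. Leave it lying there flush with both, let go of it, and leave the other things on the bench alone.

Things in the scene. Friction and masses are not known exactly. Their poses are not given: they have to be found in the camera images.
- casting: Aluminium bearing housing, a block 70 (x) x 40 (y) x 120 mm (z), 0.5 to 0.9 kg, standing on its foot end, z up. Origin: centre of the foot end face. Its face at y = +20 mm is flat, machined: it must end underneath. On the opposite face (y = -20) a round boss, 44 mm across, 10 mm high, with a dark bore, is centred 45 mm above the foot; above 67 mm that face is flat: push there.
- head (a point): Centre of the casting's head end face (casting z = 120 mm), which must touch the end stop. Once toppled, the casting's z axis points roughly to the end stop, its top face is 40 mm above the plate and the boss 10 mm higher.
- flank (a point): Centre of the casting's +x side face (x = +35, y = 0, z = 60 mm), which must touch the fence. Sliding the lying casting over the plate takes about 1.5 to 5 N (friction and mass vary), more if the fingers also drag it down.
- heel (a point): Middle of the casting's +y foot edge (y = +20 mm, z = 0), over which it tips; it stays down on the plate unless the casting is picked up. Pushed 80 mm or more above the foot towards +y the casting tips, needing only 1 to 2.5 N, and past about 20 degrees of lean falls by itself; pushed low it slides.
- jig: The fixture's flat, lightly oiled steel plate, fixed to the bench: 180 mm (x -110 to +70) by 320 mm (y -160 to +160), 15 mm thick. Origin on the bench, 15 mm below the plate's top. The casting stands near the -y end, its y about along the plate's y (within 0.12 rad), its centre 67 to 90 mm to -y and 9 to 25 mm to -x of the origin.
- fence: Long rigid steel fence bar fixed on the plate along its y, 22 mm high, 18 mm thick, y = -130 to +95 mm of the plate. Origin: at the plate's top, on the face looking to the plate's -x (at x = +50 mm of the plate); same axes as the plate. The casting's +x side must lie flush against it.
- stop: Rigid steel end stop block fixed across the plate's +y end, 90 mm wide, 22 mm high, 20 mm thick. Origin: at the plate's top, mid face looking to the plate's -y (at y = +115 mm of the plate); same axes as the plate. The casting's head must rest against it.
- wrench: Bystander: steel wrench lying beyond the fixture. Leave alone.
- hammer: Bystander: hammer lying to the left. Leave alone.
- tin: Bystander: grey closed tin, 60 mm across, 100 mm high, beyond the fixture. Leave alone.
- offcut: Bystander: dark steel offcut 70 x 35 x 35 mm, to the right. Leave alone.
Mind the look-alikes: they are no part of the job. What is shaped like the casting but green or yellow is not meant.

How it is judged:
By the outcome, as a careful person would: the job done as asked, in the order asked, and still so for the second after the job is handed in, with the robot touching nothing.
It also fails if it takes over 72 s, if anything falls off the work surface, if the arm or the gripper's body presses on something with over 40 N, if the wrist force passes 120 N, or if a joint passes its speed limit or range.

## Working session

There is one attempt and no reset: what is moved stays moved. The work goes in short steps, Python scripts to look and compute and a tool call to move; the robot and the scene stay as the last step left them, time stands still between calls to the robot, and variables do not carry over. Pictures are saved under pics/ and viewed, about 8 in all and at most 12, crops included, and the job is handed in when it is done.

Besides the shell and the picture viewer there is one more tool, called after ">>>" in YAML: its name, and indented under it one key for each argument. send_rows: Moves the arm, as the interface text tells. Its arguments: {"type":"object","properties":{"rows":{"type":"array","items":{"type":"array","items":{"type":"number"}}},"newtons":{"type":"number"}},"required":["rows"]}

```bash
mkdir -p pics; python3 - <<'E'
from plant import *
import cv2,numpy as np
s=observe();print(s)
for c in("scene","top"):
    im=grab_frame(c);cv2.imwrite(f"pics/{c}0.png",im)
    k=calibration(c);print(c,{a:np.round(b,4).tolist() for a,b in k.items()})
    for n in("casting","head","heel","flank","jig","fence","stop"):
        print(n,[(np.round(d["position"]).tolist(),round(d["score"],2)) for d in mark_of(c,n)][:4])
print(calibration("wrist"))
print(observe()["t"])
E
```

```text
{'t': 0.0, 'q': array([ 9.66195891e-01,  2.59339376e-01,  1.53609107e+00, -6.67396530e-06,
        1.34797646e+00, -2.02790975e-01]), 'qvel': array([-0.00075301, -0.00142759, -0.00038256, -0.0011214 , -0.001376  ,
       -0.00031474]), 'joint_torque': array([ 6.66858214e-04, -4.46034586e+01, -2.90575594e+01, -3.74548072e-04,
        1.16917089e-02, -1.19537523e-05]), 'tool_pos': array([0.21476869, 0.50576583, 0.23047342]), 'eef_rot': array([-3.53344658e-04,  1.99555138e-01,  9.79886179e-01, -8.35485332e-04]), 'contact_force': array([0.41501678, 0.30323164, 0.480625  ]), 'moment': array([0.00983068, 0.01952868, 0.00648316]), 'finger_gap': 1.0033459526088326}
scene {'camera_matrix': [[436.472, 0.0, 276.5665], [0.0, 436.472, 209.5365], [0.0, 0.0, 1.0]], 'origin': [1.1161, -0.7906, 0.8051], 'rotation': [-0.4305, 0.8529, 0.2682, -0.1236]}
casting [([192.0, 278.0], 0.85), ([236.0, 297.0], 0.78), ([250.0, 233.0], 0.77), ([318.0, 263.0], 0.72)]
head [([231.0, 256.0], 0.85), ([191.0, 240.0], 0.8), ([319.0, 229.0], 0.77), ([249.0, 199.0], 0.56)]
heel [([230.0, 296.0], 0.93), ([322.0, 258.0], 0
[... 832 characters left out ...]
 ([354.0, 201.0], 0.86), ([294.0, 227.0], 0.46)]
jig [([265.0, 234.0], 0.96)]
fence [([262.0, 218.0], 0.92)]
stop [([224.0, 246.0], 0.8), ([230.0, 156.0], 0.55)]
{'camera_matrix': array([[295.04862082,   0.        , 282.2911415 ],
       [  0.        , 295.04862082, 205.92311937],
       [  0.        ,   0.        ,   1.        ]]), 'tool_from_camera': array([[-2.20939365e-04, -9.50430903e-01, -3.10935765e-01,
         7.97815090e-02],
       [ 9.99999976e-01, -2.07905305e-04, -7.50628758e-05,
         5.12795801e-04],
       [ 6.69688184e-06, -3.10935774e-01,  9.50430926e-01,
        -1.42255678e-01],
       [ 0.00000000e+00,  0.00000000e+00,  0.00000000e+00,
         1.00000000e+00]])}
0.8
```

View pics/scene0.png

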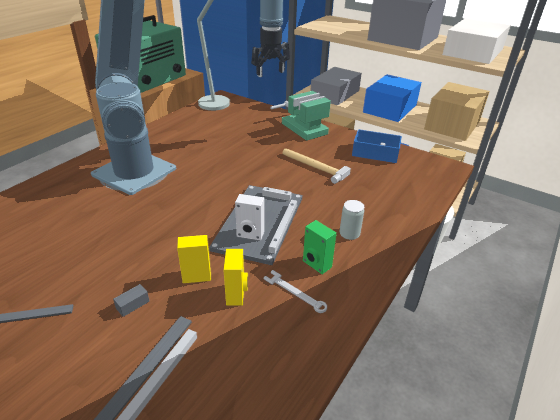

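View pics/top0.png

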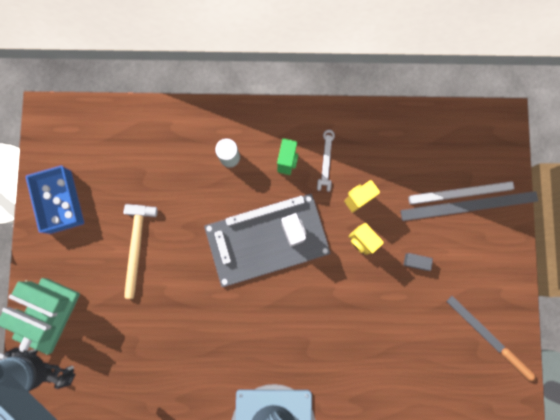

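The top view shows the silver casting at (292,230) on the plate, with the stop at (222,247) on the left and the fence at (265,210) above it. Things that could be mistaken for it are the yellow blocks at (362,196) and (366,239) and the green one at (288,157). In the scene view, silver is at (250,217), yellow at (195,260) and (234,277), and green at (319,247). I choose the silver one on the plate.

```bash
cat > h.py <<'E'
from plant import *
import cv2,numpy as np
from scipy.spatial.transform import Rotation as R
from scipy.optimize import least_squares
def rot(q): return R.from_quat(np.roll(q,-1))
def cam(c):
    k=calibration(c);K=np.array(k["camera_matrix"])
    if c=="wrist":
        s=observe();T=np.array(k["tool_from_camera"]);Rt=rot(s["eef_rot"]).as_matrix()
        return K,s["tool_pos"]+Rt@T[:3,3],Rt@T[:3,:3]
    q=np.array(k["rotation"]);return K,np.array(k["origin"]),(rot(q).as_matrix() if q.size==4 else q)
def proj(C,P):
    K,o,M=C;p=(np.atleast_2d(P)-o)@M@K.T;return p[:,:2]/p[:,2:]
def back(C,uv,z):
    K,o,M=C;d=np.c_[np.atleast_2d(uv),np.ones(len(np.atleast_2d(uv)))]@np.linalg.inv(K).T@M.T
    return o+d*((z-o[2])/d[:,2])[:,None]
def pl(j,P): # plate (x,y,yaw) -> world
    P=np.atleast_2d(P).astype(float);c,s=np.cos(j[2]),np.sin(j[2])
    return np.c_[j[0]+c*P[:,0]-s*P[:,1],j[1]+s*P[:,0]+c*P[:,1],P[:,2]]
E
python3 - <<'E'
from h import *
for c in("top","scene"):
    im=grab_frame(c);C=cam(c)
    for n,z in(("jig",.015),("fence",.037),("stop",.037),("casting",.135)):
        for d in cut_out(c,n)[:5]:
            b=d["box"];m=d["pixels"].astype(np.uint8);ys,xs=np.nonzero(m)
            r=cv2.minAreaRect(np.c_[xs,ys].astype(np.float32));bx=cv2.boxPoints(r)
            print(c,n,round(d["score"],2),list(b),"bgr",im[ys,xs].mean(0).round())
            if c=="top":print(back(C,bx,z)[:,:2].round(4).tolist())
im=grab_frame("top");cv2.imwrite("pics/crop.png",cv2.resize(im[180:300,195:340],None,fx=5,fy=5,interpolation=cv2.INTER_CUBIC))
E
```

```text
top jig 0.97 [205.3, 194.7, 124.9, 91.2] bgr [143. 138. 137.]
[[0.5527, 0.2075], [0.6541, -0.1006], [0.4789, -0.1556], [0.3809, 0.1487]]
top fence 0.73 [226.7, 195.8, 76.5, 27.3] bgr [239. 236. 238.]
[[0.5719, 0.1408], [0.6389, -0.0725], [0.6197, -0.0783], [0.5529, 0.1347]]
top stop 0.63 [209.2, 231.7, 22.2, 31.4] bgr [236. 232. 233.]
[[0.5335, 0.1699], [0.5396, 0.1495], [0.4537, 0.1229], [0.4477, 0.1432]]
top stop 0.23 [317.3, 134.1, 16.9, 57.0] bgr [176. 173. 177.]
[[0.6577, -0.1164], [0.8308, -0.1269], [0.8289, -0.1642], [0.6558, -0.1532]]
top casting 0.79 [279.7, 212.3, 22.8, 30.0] bgr [247. 246. 247.]
[[0.5597, -0.0098], [0.5816, -0.0559], [0.5143, -0.0872], [0.4926, -0.0413]]
top casting 0.68 [279.7, 137.9, 17.5, 39.5] bgr [109. 191.  94.]
[[0.687, 0.0024], [0.7786, -0.0166], [0.7678, -0.0671], [0.6763, -0.0477]]
top casting 0.64 [348.1, 221.0, 35.1, 32.6] bgr [121. 233. 242.]
[[0.515, -0.1851], [0.5584, -0.2338], [0.504, -0.2818], [0.461, -0.2331]]
top casting 0.63 [343.6, 183.5, 33.8, 25.6] bgr [121. 234. 244.]
[[0.6211, -0.1715], [0.676, -0.2433], [0.6344, -0.2738], [0.58, -0.2021]]
scene jig 0.83 [213.1, 185.8, 89.4, 80.0] bgr [131. 126. 122.]
scene fence 0.89 [269.8, 200.4, 27.5, 51.2] bgr [205. 200. 197.]
scene stop 0.67 [284.2, 149.9, 65.9, 33.2] bgr [138. 167. 185.]
scene stop 0.62 [259.8, 187.2, 30.6, 13.8] bgr [156. 154. 154.]
scene casting 0.91 [222.8, 250.4, 25.6, 57.0] bgr [ 14. 185. 201.]
scene casting 0.89 [235.4, 194.2, 27.1, 49.8] bgr [172. 168. 167.]
scene casting 0.89 [303.1, 219.5, 31.2, 54.5] bgr [ 76. 144.  50.]
scene casting 0.68 [176.1, 237.2, 37.2, 44.6] bgr [ 18. 168. 184.]
```

View pics/crop.png

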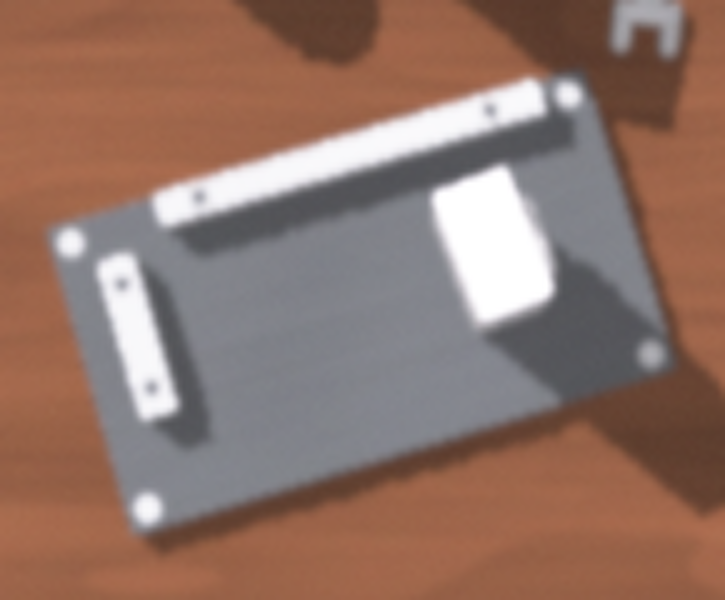

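The crop shows the silver casting at about (490,245) in crop pixels. Its boss is on the right (-y) side at (535,220). The stop is on the left and the fence at the top. The plate fit gives an origin of (0.536, 0.031) and yaw 0.308, and the casting is at about (0.537, -0.049) with yaw about 0.42. Those agree with the given sizes and ranges. I'll move above its bossed side with the fingers shut.

>>> send_rows:
  rows:
    - [1, -285, -218, -20, -0.4]
    - [1, -285, -218, -20, -0.4]
    - [1, -285, -218, -20, -0.4]
    - [1, -285, -218, -20, -0.4]
    - [1, -285, -218, -20, -0.4]
    - [1, -285, -218, -20, -0.4]
    - [1, -285, -218, -20, -0.4]
    - [1, -285, -218, -20, -0.4]
  newtons: 40

```text
t: 2.15
tool_pos: [0.394, 0.1908, 0.2518]
eef_rot: [0.001, 0.003, 1.0, -0.001]
contact_force: [-0.9, 0.2, -0.1]
finger_gap: 0.002
```

>>> send_rows:
  rows:
    - [1, -176, -307, 0, -0.42]
    - [1, -176, -307, 0, -0.42]
    - [1, -176, -307, 0, -0.42]
    - [1, -176, -307, 0, -0.42]
    - [1, -176, -307, 0, -0.42]
    - [1, -176, -307, 0, -0.42]
    - [1, -176, -307, 0, -0.42]
    - [1, -176, -307, 0, -0.42]

```text
t: 2.95
tool_pos: [0.5691, -0.1174, 0.2508]
eef_rot: [0.0, -0.206, 0.979, -0.001]
contact_force: [-0.7, 0.4, -0.5]
finger_gap: 0.002
```

```bash
python3 - <<'E'
from h import *
s=observe();print(s["t"],s["tool_pos"].round(4),s["eef_rot"].round(4),s["contact_force"].round(2))
C=cam("wrist");im=grab_frame("wrist");cv2.imwrite("pics/w1.png",im)
for n,z in(("head",.135),("heel",.015),("casting",.015),("fence",.015),("stop",.015),("jig",.015)):
    print(n,[(np.round(d["position"]).tolist(),round(d["score"],2),back(C,[d["position"]],z)[0,:2].round(4).tolist()) for d in mark_of("wrist",n)][:3])
j=[.5357,.0311,.308]
print(proj(C,pl(j,[[70,160,15],[70,-160,15],[-110,-160,15],[-110,160,15],[50,-130,37],[50,95,37]]*np.array(1e-3))).round())
cc=[.537,-.0486,.43]
print(proj(C,pl(cc,np.array([[35,20,135],[35,-20,135],[-35,-20,135],[-35,20,135],[35,-20,15],[-35,-20,15]])*1e-3)).round())
E
```

```text
2.95 [ 0.5691 -0.1174  0.2508] [ 1.000e-04 -2.062e-01  9.785e-01 -7.000e-04] [-0.68  0.44 -0.46]
head [([143.0, 208.0], 0.81, [0.628, -0.2322]), ([365.0, 199.0], 0.74, [0.5367, -0.0492]), ([170.0, 83.0], 0.6, [0.5143, -0.2406])]
heel [([176.0, 165.0], 0.84, [0.614, -0.2478])]
casting [([343.0, 175.0], 0.97, [0.5395, -0.0446]), ([208.0, 94.0], 0.92, [0.5163, -0.2375]), ([183.0, 180.0], 0.83, [0.6287, -0.2331])]
fence [([386.0, 230.0], 0.75, [0.5837, 0.0462])]
stop [([476.0, 203.0], 0.9, [0.5006, 0.1372]), ([341.0, 174.0], 0.4, [0.5389, -0.0471])]
jig [([390.0, 188.0], 0.67, [0.5299, 0.0201])]
[[494. 254.]
 [270. 232.]
 [284.  94.]
 [542. 124.]
 [294. 227.]
 [463. 244.]]
[[384. 234.]
 [341. 235.]
 [345. 161.]
 [391. 160.]
 [325. 198.]
 [326. 145.]]
```

View pics/w1.png

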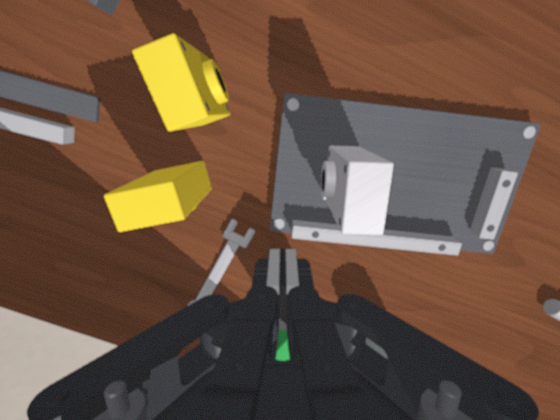

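The wrist view agrees with the estimate. The casting's head corners are at (392,162), (345,162), (342,234) and (384,235), within 2 px of the prediction, and the boss at (328,178) faces the gripper. The plate corners also match to a few px. Next I'll descend to 90 mm above the foot and approach.

>>> send_rows:
  rows:
    - [1, 0, 0, 45, 0]
    - [1, 0, 0, 90, 0]
    - [1, 0, 0, 130, 0]
    - [1, 0, 0, 145, 0]
    - [1, 0, 12, 145, 0]
    - [1, 0, 24, 145, 0]
    - [1, 0, 32, 145, 0]
    - [1, 0, 34, 145, 0]

```text
t: 4.1
tool_pos: [0.554, -0.0807, 0.1081]
eef_rot: [0.001, -0.208, 0.978, -0.001]
contact_force: [-0.5, -0.5, 0.3]
finger_gap: -0.003
```

>>> send_rows:
  rows:
    - [1, 0, 4, 0, 0]
    - [1, 0, 8, 0, 0]
    - [1, 0, 12, 0, 0]
    - [1, 0, 16, 0, 0]
    - [1, 0, 18, 0, 0]

```text
t: 4.6
tool_pos: [0.5463, -0.0655, 0.1063]
eef_rot: [-0.0, -0.208, 0.978, 0.0]
contact_force: [-0.3, -0.9, -0.0]
finger_gap: -0.001
```

>>> send_rows:
  rows:
    - [1, 0, 4, 0, 0]
    - [1, 0, 8, 0, 0]
    - [1, 0, 12, 0, 0]
    - [1, 0, 16, 0, 0]
    - [1, 0, 20, 0, 0]
    - [1, 0, 23, 0, 0]
    - [1, 0, 25, 0, 0]
    - [1, 0, 25, 0, 0]

```text
t: 5.4
tool_pos: [0.5361, -0.0425, 0.1063]
eef_rot: [-0.0, -0.208, 0.978, 0.0]
contact_force: [0.5, 0.1, -0.5]
finger_gap: 0.002
```

```bash
python3 - <<'E'
from h import *
s=observe();print(s["t"],s["tool_pos"].round(4),s["contact_force"].round(2))
im=grab_frame("scene");a=im[160:290,180:330];b=grab_frame("wrist")
a=cv2.resize(a,(485,420),interpolation=cv2.INTER_CUBIC)
cv2.imwrite("pics/p2.png",cv2.resize(np.hstack([a,b[:,100:]]),(800,355)))
E
```

```text
5.4 [ 0.5361 -0.0425  0.1063] [ 0.5   0.1  -0.52]
```

View pics/p2.png

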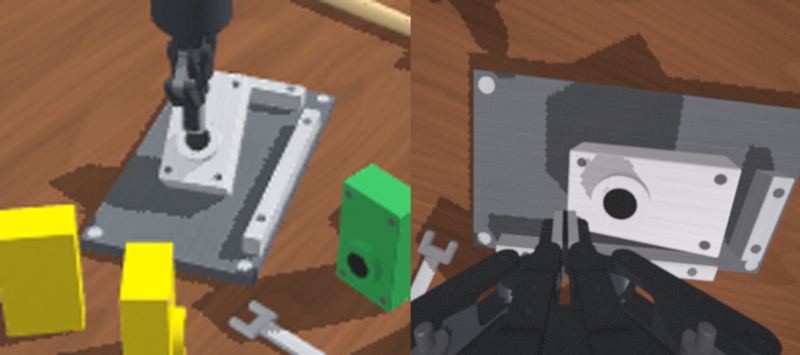

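It has toppled. The left half shows the casting lying on its machined face with the boss up and its head towards the stop. Both views show it away from the fence. I'll retreat upward and to the -x side, then measure.

>>> send_rows:
  rows:
    - [1, 0, 0, -45, 0]
    - [1, 0, 0, -90, 0]
    - [1, 40, 20, -90, 0.11]
    - [1, 80, 50, -90, 0.11]
    - [1, 80, 80, -90, 0.11]
    - [1, 80, 80, -90, 0.11]

```text
t: 6.1
tool_pos: [0.4282, -0.0002, 0.1965]
eef_rot: [-0.0, -0.154, 0.988, 0.001]
contact_force: [0.1, 0.5, 0.5]
finger_gap: 0.004
```

```bash
cat > meas.py <<'E'
from h import *
def meas(tag,view=True):
    s=observe();print(s["t"],s["tool_pos"].round(4),s["eef_rot"].round(4),s["contact_force"].round(2))
    out=[]
    for c in("wrist","top"):
        C=cam(c);im=grab_frame(c);cv2.imwrite(f"pics/{tag}_{c}.png",im)
        for d in cut_out(c,"casting")[:4]:
            m=d["pixels"].astype(np.uint8);ys,xs=np.nonzero(m);col=im[ys,xs].mean(0)
            if col.max()-col.min()>30: continue
            r=cv2.boxPoints(cv2.minAreaRect(np.c_[xs,ys].astype(np.float32)))
            w=back(C,r,.055);print(c,round(d["score"],2),r.round().tolist());print(w[:,:2].round(4).tolist(),"centre",w[:,:2].mean(0).round(4))
        for n,z in(("head",.035),("flank",.035),("heel",.015),("stop",.015),("fence",.015)):
            print(n,[(np.round(d["position"]).tolist(),round(d["score"],2),back(C,[d["position"]],z)[0,:2].round(4).tolist()) for d in mark_of(c,n)][:3])
E
python3 -c "
from meas import *
meas('m3')
C=cam('wrist');j=[.5357,.0311,.308]
print(proj(C,pl(j,np.array([[70,160,15],[70,-160,15],[-110,-160,15],[-110,160,15],[50,-130,37],[50,95,37],[-45,115,37],[45,115,37]])*1e-3)).round())
print(proj(C,pl([.5287,-.0304,.43],np.array([[35,0,55],[35,120,55],[-35,120,55],[-35,0,55]])*1e-3)).round())
"
```

```text
6.1 [ 4.282e-01 -2.000e-04  1.965e-01] [-2.000e-04 -1.539e-01  9.881e-01  6.000e-04] [0.14 0.55 0.49]
wrist 0.61 [[228.0, 226.0], [340.0, 221.0], [344.0, 290.0], [231.0, 296.0]]
[[0.4791, -0.0425], [0.438, 0.066], [0.514, 0.0996], [0.5591, -0.0179]] centre [0.4976 0.0263]
head [([339.0, 253.0], 0.56, [0.4809, 0.0855])]
flank [([50.0, 295.0], 0.56, [0.639, -0.2254])]
heel [([51.0, 260.0], 0.92, [0.6061, -0.241]), ([371.0, 268.0], 0.69, [0.4962, 0.1377])]
stop [([372.0, 267.0], 0.86, [0.4949, 0.1377])]
fence [([377.0, 267.0], 0.34, [0.4939, 0.144])]
top 0.91 [[241.0, 241.0], [242.0, 222.0], [287.0, 224.0], [286.0, 243.0]]
[[0.5076, 0.0935], [0.5595, 0.0921], [0.5547, -0.0323], [0.5029, -0.0302]] centre [0.5312 0.0308]
head [([365.0, 236.0], 0.81, [0.5246, -0.2508]), ([365.0, 193.0], 0.81, [0.6481, -0.2543]), ([242.0, 249.0], 0.75, [0.486, 0.0904])]
flank [([354.0, 203.0], 0.78, [0.6195, -0.2203]), ([373.0, 249.0], 0.76, [0.4902, -0.2739]), ([288.0, 147.0], 0.57, [0.7797, -0.0352])]
heel [([366.0, 237.0], 0.95, [0.5247, -0.2589]), ([279.0, 158.0], 0.92, [0.7502, -0.0084]), ([359.0, 205.0], 0.75, [0.6164, -0.2391])]
stop [([225.0, 246.0], 0.64, [0.4952, 0.1409])]
fence [([261.0, 217.0], 0.88, [0.58, 0.0397])]
[[404. 317.]
 [160. 317.]
 [140. 184.]
 [424. 184.]
 [176. 315.]
 [360. 316.]
 [384. 245.]
 [376. 312.]]
[[236. 296.]
 [342. 285.]
 [338. 226.]
 [224. 239.]]
```

View pics/m3_wrist.png

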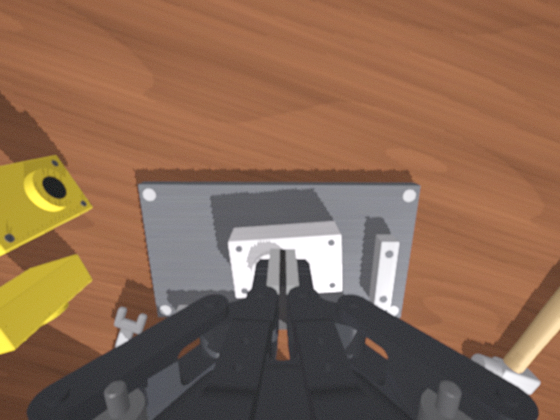

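The lying casting's near top edge runs from (229,239) to (341,234). Its head end is 35 px short of the stop at (387,240). The plate corners match the prediction to a few px.

```bash
python3 -c "
from h import *
C=cam('wrist');j=np.array([.5357,.0311,.308])
# refine plate from its seen corners (z .015)
def cf(uv,z):
    w=back(C,uv,z)[:,:2]-j[:2];c,s=np.cos(j[2]),np.sin(j[2]);return (np.c_[c*w[:,0]+s*w[:,1],-s*w[:,0]+c*w[:,1]]*1e3).round(1)
print('casting near edge foot,head (plate mm)',cf([[229,239],[341,234],[343,290]],.055).tolist())
print('plate near corners',cf([[139,184],[418,184]],.015).tolist(),'stop near corner top',cf([[376,236],[398,241]],.037).tolist())
s=observe();w=s['tool_pos'][:2]-j[:2];c,sn=np.cos(j[2]),np.sin(j[2]);print('tcp plate',c*w[0]+sn*w[1],-sn*w[0]+c*w[1])
"
```

```text
casting near edge foot,head (plate mm) [[-60.4, -55.6], [-66.1, 61.6], [1.7, 68.0]]
plate near corners [[-109.8, -161.1], [-109.8, 153.1]] stop near corner top [[-55.8, 104.5], [-49.8, 129.7]]
tcp plate -0.11014832333929793 -4.469367165719357e-05
```

The casting's near face is at plate x of about -60 at the foot and -66 at the head, centred on y ≈ 4 mm and tilted about 0.05 rad. I'll descend beside it at its mid-length, then push towards the fence along tool -x.

>>> send_rows:
  rows:
    - [1, 0, 4, 45, 0]
    - [1, 0, 4, 90, 0]
    - [1, 0, 4, 135, 0]
    - [1, 0, 4, 160, 0]
    - [1, 0, 4, 168, 0]
    - [1, -12, 4, 168, 0]
    - [1, -22, 4, 168, 0]
    - [1, -26, 4, 168, 0]

```text
t: 7.6
tool_pos: [0.4578, 0.0093, 0.0301]
eef_rot: [0.002, -0.154, 0.988, -0.001]
contact_force: [-0.5, -0.4, -0.2]
finger_gap: -0.001
```

>>> send_rows:
  rows:
    - [1, -5, 0, 0, 0]
    - [1, -10, 0, 0, 0]
    - [1, -15, 0, 0, 0]
    - [1, -20, 0, 0, 0]
    - [1, -24, 0, 0, 0]

```text
t: 8.1
tool_pos: [0.4772, 0.0169, 0.0283]
eef_rot: [-0.0, -0.154, 0.988, 0.0]
contact_force: [-3.7, -0.3, 0.9]
finger_gap: 0.003
```

>>> send_rows:
  rows:
    - [1, -5, 0, 0, 0]
    - [1, -10, 0, 0, 0]
    - [1, -14, 0, 0, 0]

```text
t: 8.4
tool_pos: [0.4909, 0.0211, 0.0282]
eef_rot: [0.0, -0.153, 0.988, 0.0]
contact_force: [-2.4, -0.8, 1.1]
finger_gap: -0.002
```

>>> send_rows:
  rows:
    - [1, -3, 0, 0, 0]
    - [1, -6, 0, 0, 0]
    - [1, -8, 0, 0, 0]
    - [1, -9, 0, 0, 0]

```text
t: 8.8
tool_pos: [0.4992, 0.0238, 0.0282]
eef_rot: [-0.0, -0.153, 0.988, 0.0]
contact_force: [-1.8, -1.1, -0.2]
finger_gap: 0.001
```

>>> send_rows:
  rows:
    - [1, -1, 0, 0, 0]
    - [1, -2, 0, 0, 0]

```text
t: 9.0
tool_pos: [0.5009, 0.0244, 0.0283]
eef_rot: [-0.0, -0.153, 0.988, 0.0]
contact_force: [-2.5, 0.1, -0.4]
finger_gap: -0.0
```

>>> send_rows:
  rows:
    - [1, -0.7, 0, 0, 0]
    - [1, -1.4, 0, 0, 0]

```text
t: 9.2
tool_pos: [0.502, 0.0248, 0.0282]
eef_rot: [-0.0, -0.154, 0.988, 0.0]
contact_force: [-3.6, -1.2, 2.1]
finger_gap: 0.003
```

>>> send_rows:
  rows:
    - [1, -0.7, 0, 0, 0]
    - [1, -1.4, 0, 0, 0]

```text
t: 9.4
tool_pos: [0.5028, 0.0254, 0.0282]
eef_rot: [-0.001, -0.154, 0.988, 0.0]
contact_force: [-4.9, 1.4, 1.9]
finger_gap: -0.002
```

>>> send_rows:
  rows:
    - [1, -0.7, 0, 0, 0]
    - [1, -1.0, 0, 0, 0]

```text
t: 9.6
tool_pos: [0.5034, 0.0257, 0.0281]
eef_rot: [-0.001, -0.154, 0.988, 0.0]
contact_force: [-7.9, -1.0, 4.6]
finger_gap: 0.003
```

>>> send_rows:
  rows:
    - [1, -0.4, 0, 0, 0]
    - [1, -0.4, 0, 0, 0]

```text
t: 9.8
tool_pos: [0.5034, 0.0257, 0.0281]
eef_rot: [-0.002, -0.154, 0.988, 0.0]
contact_force: [-8.3, -1.2, 3.7]
finger_gap: 0.003
```

```bash
python3 - <<'E'
from h import *
s=observe();print(s["t"],s["tool_pos"].round(4),s["contact_force"].round(2))
im=grab_frame("top");im2=grab_frame("scene")
a=cv2.resize(im[190:290,200:330],(520,400),interpolation=cv2.INTER_CUBIC);b=cv2.resize(im2[175:275,205:305],(400,400),interpolation=cv2.INTER_CUBIC)
cv2.imwrite("pics/p4.png",cv2.resize(np.hstack([a,b]),(800,348)))
print(observe()["contact_force"].round(2))
E
```

```text
9.8 [0.5034 0.0257 0.0281] [-8.3  -1.24  3.75]
[-6.97 -0.89  5.41]
```

View pics/p4.png

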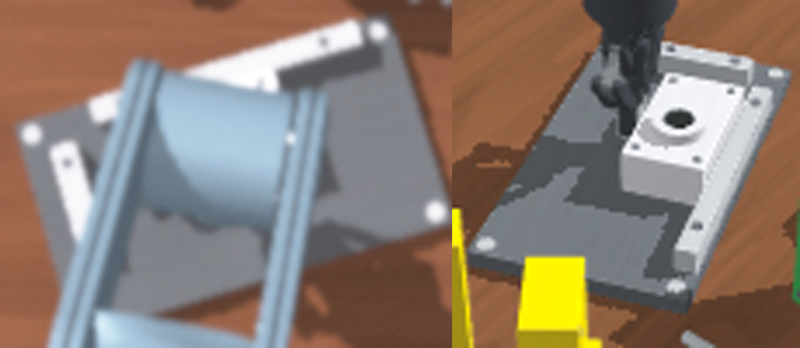

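Both views show the casting's flank against the fence. Sliding took about 2.8 N and the force is now 8.3 N. I'll press on towards about 11 N.

>>> send_rows:
  rows:
    - [1, -0.5, 0, 0, 0]
    - [1, -0.5, 0, 0, 0]

```text
t: 10.1
tool_pos: [0.5034, 0.0257, 0.0281]
eef_rot: [-0.002, -0.154, 0.988, 0.0]
contact_force: [-9.2, -0.8, 6.1]
finger_gap: 0.0
```

>>> send_rows:
  rows:
    - [1, -0.4, 0, 0, 0]
    - [1, -0.4, 0, 0, 0]

```text
t: 10.3
tool_pos: [0.5034, 0.0257, 0.028]
eef_rot: [-0.002, -0.154, 0.988, 0.0]
contact_force: [-9.7, -3.7, 6.0]
finger_gap: 0.004
```

>>> send_rows:
  rows:
    - [1, -0.3, 0, 0, 0]
    - [1, -0.3, 0, 0, 0]
    - [1, -0.3, 0, 0, 0]

```text
t: 10.6
tool_pos: [0.5034, 0.0257, 0.028]
eef_rot: [-0.003, -0.154, 0.988, 0.0]
contact_force: [-11.2, -3.2, 7.0]
finger_gap: 0.001
```

The press to the fence is done: 11.6 N along plate x, about 8.8 N above sliding. I'll back off, rise and go round to the foot end on the centre line.

>>> send_rows:
  rows:
    - [1, 10, 0, 0, 0]
    - [1, 35, 0, 0, 0]
    - [1, 35, 0, -45, 0]
    - [1, 35, 0, -80, 0]
    - [1, 10, -40, -80, 0]
    - [1, -15, -80, -80, 0]
    - [1, -40, -110, -80, 0]
    - [1, -47, -110, -80, 0]

```text
t: 11.4
tool_pos: [0.5892, -0.0685, 0.1091]
eef_rot: [0.003, -0.152, 0.988, -0.002]
contact_force: [-0.2, -0.0, 0.9]
finger_gap: -0.0
```

```bash
python3 - <<'E'
from h import *
j=[.5357,.0311,.308]
s=observe();w=s['tool_pos'][:2]-j[:2];c,sn=np.cos(j[2]),np.sin(j[2]);print(s["t"],s["tool_pos"].round(4),s["eef_rot"].round(3),'tcp plate',c*w[0]+sn*w[1],-sn*w[0]+c*w[1])
im=grab_frame("wrist");cv2.imwrite("pics/w5.png",im);C=cam("wrist")
print(mark_of("wrist","head")[:1])
print(proj(C,pl(j,np.array([[50,-60,55],[50,60,55],[-20,60,55],[-20,-60,55],[-45,115,37],[50,-130,37],[50,95,37]])*1e-3)).round())
E
```

```text
11.4 [ 0.5892 -0.0685  0.1091] [ 0.003 -0.152  0.988 -0.002] tcp plate 0.020795251893841606 -0.11116965795863422
[{'position': [509.9, 206.9], 'score': 0.56}]
[[347. 263.]
 [509. 263.]
 [534. 170.]
 [354. 171.]
 [601. 130.]
 [255. 252.]
 [536. 252.]]
```

View pics/w5.png

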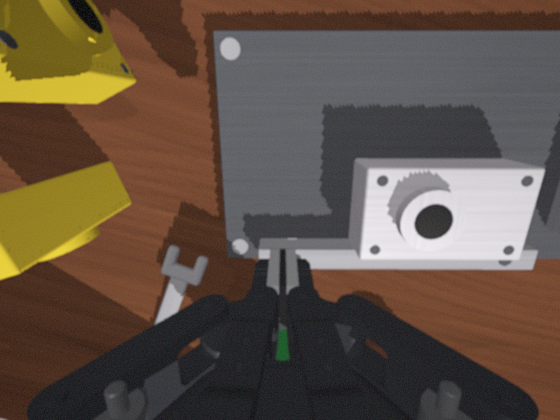

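The casting lies flush with the fence: its edges, (362,168)–(545,168) and (362,258)–(530,258), run parallel to the fence. The foot is at plate y ≈ -55, leaving about 51 mm from the head to the stop. I'll descend on the centre line and approach.

>>> send_rows:
  rows:
    - [1, 7, 0, 0, 0]
    - [1, 7, 0, 45, 0]
    - [1, 7, 0, 75, 0]
    - [1, 7, 0, 81, 0]
    - [1, 7, 12, 81, 0]
    - [1, 7, 24, 81, 0]
    - [1, 7, 32, 81, 0]
    - [1, 7, 36, 81, 0]

```text
t: 12.3
tool_pos: [0.567, -0.0311, 0.0288]
eef_rot: [0.001, -0.154, 0.988, -0.0]
contact_force: [0.8, 0.2, -0.0]
finger_gap: 0.001
```

>>> send_rows:
  rows:
    - [1, 0, 4, 0, 0]
    - [1, 0, 8, 0, 0]
    - [1, 0, 12, 0, 0]
    - [1, 0, 16, 0, 0]
    - [1, 0, 20, 0, 0]
    - [1, 0, 24, 0, 0]
    - [1, 0, 26, 0, 0]

```text
t: 13.0
tool_pos: [0.5585, -0.0072, 0.0272]
eef_rot: [-0.0, -0.154, 0.988, 0.0]
contact_force: [1.2, -2.7, 1.8]
finger_gap: -0.002
```

>>> send_rows:
  rows:
    - [1, 0, 4, 0, 0]
    - [1, 0, 8, 0, 0]
    - [1, 0, 12, 0, 0]
    - [1, 0, 14, 0, 0]

```text
t: 13.4
tool_pos: [0.5542, 0.0063, 0.0272]
eef_rot: [-0.0, -0.154, 0.988, 0.0]
contact_force: [0.7, -2.1, -0.4]
finger_gap: 0.001
```

>>> send_rows:
  rows:
    - [1, 0, 3, 0, 0]
    - [1, 0, 5, 0, 0]
    - [1, 0, 6, 0, 0]

```text
t: 13.7
tool_pos: [0.5525, 0.0117, 0.0273]
eef_rot: [-0.0, -0.154, 0.988, 0.0]
contact_force: [0.3, -2.2, 0.1]
finger_gap: 0.001
```

>>> send_rows:
  rows:
    - [1, 0, 1, 0, 0]
    - [1, 0, 2, 0, 0]

```text
t: 13.9
tool_pos: [0.552, 0.0134, 0.0272]
eef_rot: [-0.0, -0.153, 0.988, 0.0]
contact_force: [0.9, -2.8, -1.0]
finger_gap: 0.003
```

>>> send_rows:
  rows:
    - [1, 0, 0.7, 0, 0]
    - [1, 0, 1.4, 0, 0]

```text
t: 14.1
tool_pos: [0.5516, 0.0147, 0.0272]
eef_rot: [-0.0, -0.153, 0.988, 0.0]
contact_force: [-0.2, -2.1, -0.1]
finger_gap: -0.004
```

>>> send_rows:
  rows:
    - [1, 0, 0.7, 0, 0]
    - [1, 0, 1.4, 0, 0]

```text
t: 14.3
tool_pos: [0.5519, 0.0154, 0.0274]
eef_rot: [0.001, -0.154, 0.988, -0.001]
contact_force: [2.4, -7.0, -1.7]
finger_gap: -0.002
```

>>> send_rows:
  rows:
    - [1, 0, 0.7, 0, 0]
    - [1, 0, 1.4, 0, 0]

```text
t: 14.5
tool_pos: [0.552, 0.0155, 0.0277]
eef_rot: [0.001, -0.154, 0.988, -0.002]
contact_force: [1.9, -11.6, -1.4]
finger_gap: 0.0
```

>>> send_rows:
  rows:
    - [1, 0, 0.6, 0, 0]
    - [1, 0, 1.2, 0, 0]

```text
t: 14.7
tool_pos: [0.5521, 0.0156, 0.0279]
eef_rot: [0.001, -0.154, 0.988, -0.002]
contact_force: [2.9, -14.8, -1.2]
finger_gap: 0.0
```

Contact with the stop is firm at 15 N. That is a bit more than intended but still under 20 N. I'll ease back, release and check.

>>> send_rows:
  rows:
    - [1, 0, -1.2, 0, 0]
    - [1, 0, -1.2, 0, 0]

```text
t: 14.9
tool_pos: [0.552, 0.0155, 0.0277]
eef_rot: [0.001, -0.153, 0.988, -0.001]
contact_force: [2.1, -9.4, -1.7]
finger_gap: 0.005
```

>>> send_rows:
  rows:
    - [1, 0, -8, 0, 0]
    - [1, 0, -30, 0, 0]
    - [1, 0, -30, -45, 0]
    - [1, 0, -30, -90, 0]
    - [1, 40, -50, -130, 0]
    - [1, 80, -60, -150, 0]
    - [1, 110, -60, -150, 0]

```text
t: 15.6
tool_pos: [0.4648, -0.0748, 0.1805]
eef_rot: [0.002, -0.154, 0.988, -0.001]
contact_force: [0.1, -0.3, 0.1]
finger_gap: 0.001
```

```bash
python3 - <<'E'
from h import *
j=[.5357,.0311,.308]
s=observe();print(s["t"],s["tool_pos"].round(4))
C=cam("wrist");im=grab_frame("wrist");im2=grab_frame("scene");im3=grab_frame("top")
f=lambda a,w,h:cv2.resize(a,(w,h),interpolation=cv2.INTER_CUBIC)
cv2.imwrite("pics/p6.png",np.hstack([im[:,:],np.vstack([f(im2[175:275,210:324],240,210),f(im3[190:290,200:314],240,210)])]))
print(proj(C,pl(j,np.array([[50,-5,55],[50,115,55],[-20,115,55],[-20,-5,55],[-45,115,37],[50,-130,37],[50,95,37]])*1e-3)).round())
E
```

```text
15.6 [ 0.4648 -0.0748  0.1805]
[[350. 327.]
 [459. 328.]
 [471. 272.]
 [355. 271.]
 [466. 242.]
 [239. 316.]
 [433. 317.]]
```

View pics/p6.png

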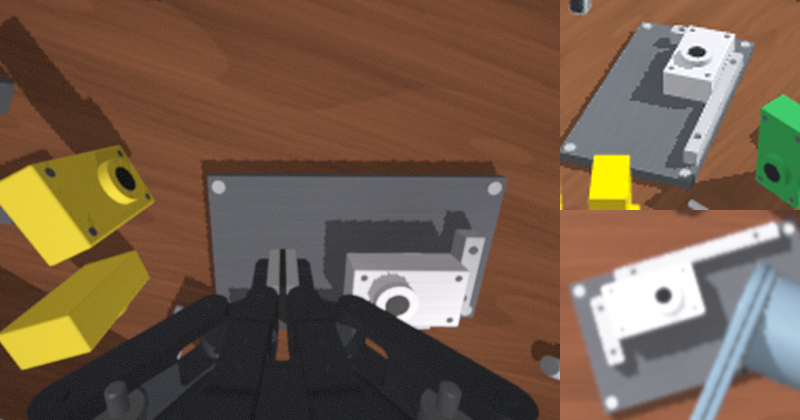

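The head is at the stop in all three views: casting corner (468,267) against the stop at (470,240). To check the fence seam I'll look from directly above it.

>>> send_rows:
  rows:
    - [1, -80, 45, 0, 0]
    - [1, -160, 90, 0, 0]
    - [1, -235, 134, 0, 0]
    - [1, -235, 134, 0, 0]
    - [1, -235, 134, 0, 0]
    - [1, -235, 134, 0, 0]
    - [1, -235, 134, 0, 0]
    - [1, -235, 134, 0, 0]

```text
t: 16.55
tool_pos: [0.6471, 0.1268, 0.1758]
eef_rot: [-0.001, -0.154, 0.988, 0.0]
contact_force: [-0.5, -0.5, -0.7]
finger_gap: -0.002
```

```bash
python3 - <<'E'
from h import *
s=observe();print(s["t"],s["tool_pos"].round(4))
im=grab_frame("wrist");cv2.imwrite("pics/w7.png",cv2.resize(im[20:230,150:430],None,fx=2.8,fy=2.8,interpolation=cv2.INTER_CUBIC))
C=cam("wrist");j=[.5357,.0311,.308]
print(((proj(C,pl(j,np.array([[50,-5,55],[50,115,55],[50,-5,37],[50,95,37],[-20,115,55]])*1e-3))-[150,20])*2.8).round())
E
```

```text
16.55 [0.6471 0.1268 0.1758]
[[164. 233.]
 [563. 233.]
 [178. 234.]
 [488. 234.]
 [581. -36.]]
```

View pics/w7.png

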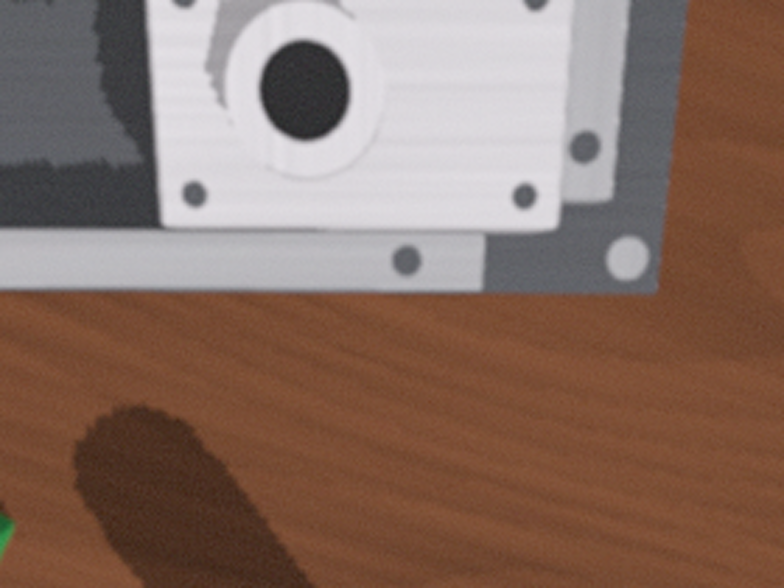

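Seen from above, the head meets the stop at column ~560. The casting's flank edge runs (162,226)–(558,231) against the fence's (0,228)–(485,233), with a thin dark line near the foot. I'll measure the relative tilt in subpixels.

```bash
cat > tilt.py <<'E'
from h import *
def run():
    g=np.mean([cv2.cvtColor(grab_frame("wrist"),cv2.COLOR_BGR2GRAY).astype(float) for _ in range(6)],0)
    C=cam("wrist");j=[.5357,.0311,.308]
    c,s=np.cos(j[2]),np.sin(j[2])
    def edge(y0,y1,x,z,sgn,ex=4):  # brightness edge along plate y, near plate x; returns x(y) fit, mm
        ys=np.linspace(y0,y1,60);xs=np.linspace(x-ex,x+ex,161)
        Y,X=np.meshgrid(ys,xs,indexing="ij")
        uv=proj(C,pl(j,np.c_[X.ravel(),Y.ravel(),np.full(X.size,z)]*1e-3)).astype(np.float32)
        v=cv2.remap(g.astype(np.float32),uv[:,0].reshape(X.shape),uv[:,1].reshape(X.shape),cv2.INTER_CUBIC)
        d=sgn*np.gradient(cv2.GaussianBlur(v,(9,1),0),axis=1)
        p=xs[d.argmax(1)];k=np.abs(p-np.median(p))<1.5
        f=np.polyfit(ys[k],p[k],1);return f, (p[k]-np.polyval(f,ys[k])).std(),k.sum()
    for n,a in(("fence inner (free)",(-60,-15,50,37,1)),("fence outer",(-60,90,68,37,-1)),("cast flank",(2,90,50,55,-1)),("cast flank past fence",(97,112,50,55,-1)),("plate outer",(-40,150,70,15,-1))):
        f,sd,k=edge(*a);print(n,"slope",f[0].round(4),"x@0",f[1].round(2),"x@110",np.polyval(f,110).round(2),"sd",sd.round(2),k)
run()
E
python3 tilt.py
```

```text
fence inner (free) slope 0.0015 x@0 48.99 x@110 49.15 sd 0.05 60
fence outer slope 0.0038 x@0 67.93 x@110 68.35 sd 0.32 60
cast flank slope 0.0085 x@0 48.47 x@110 49.4 sd 0.2 60
cast flank past fence slope -0.0614 x@0 56.5 x@110 49.74 sd 0.21 60
plate outer slope 0.0068 x@0 69.03 x@110 69.78 sd 0.3 58
```

The casting's flank is tilted about 6 mrad to the fence, which leaves roughly 0.6 mm at the foot, while the head is home. I'll mend it by pressing gently on the side, slightly footward, and then pressing the end again a little fence-side of centre.

>>> send_rows:
  rows:
    - [1, 50, -5, 0, 0]
    - [1, 100, -10, 0, 0]
    - [1, 150, -17, 0, 0]
    - [1, 198, -22, 0, 0]
    - [1, 205, -22, 0, 0]
    - [1, 205, -22, 0, 0]
    - [1, 205, -22, 0, 0]

```text
t: 17.6
tool_pos: [0.4604, 0.0424, 0.1782]
eef_rot: [0.001, -0.153, 0.988, -0.0]
contact_force: [-0.1, 0.0, -0.1]
finger_gap: 0.004
```

>>> send_rows:
  rows:
    - [1, 0, 0, 45, 0]
    - [1, 0, 0, 90, 0]
    - [1, 0, 0, 130, 0]
    - [1, 0, 0, 148, 0]
    - [1, -10, 0, 148, 0]
    - [1, -22, 0, 148, 0]
    - [1, -30, 0, 148, 0]
    - [1, -32, 0, 148, 0]

```text
t: 18.4
tool_pos: [0.4927, 0.0526, 0.0308]
eef_rot: [0.002, -0.154, 0.988, -0.001]
contact_force: [-0.4, 0.1, 0.3]
finger_gap: -0.003
```

>>> send_rows:
  rows:
    - [1, -1, 0, 0, 0]
    - [1, -1.5, 0, 0, 0]
    - [1, -1.5, 0, 0, 0]

```text
t: 18.7
tool_pos: [0.4906, 0.0528, 0.0297]
eef_rot: [0.0, -0.153, 0.988, -0.0]
contact_force: [-0.0, -0.4, -0.7]
finger_gap: -0.001
```

>>> send_rows:
  rows:
    - [1, -0.8, 0, 0, 0]
    - [1, -0.8, 0, 0, 0]

```text
t: 18.9
tool_pos: [0.4915, 0.053, 0.0294]
eef_rot: [0.0, -0.153, 0.988, -0.0]
contact_force: [0.7, -0.3, -0.0]
finger_gap: -0.003
```

>>> send_rows:
  rows:
    - [1, -1, 0, 0, 0]
    - [1, -2, 0, 0, 0]

```text
t: 19.1
tool_pos: [0.4935, 0.0536, 0.0293]
eef_rot: [0.0, -0.153, 0.988, 0.0]
contact_force: [-0.2, 0.0, 0.9]
finger_gap: -0.003
```

>>> send_rows:
  rows:
    - [1, -0.6, 0, 0, 0]
    - [1, -1.2, 0, 0, 0]

```text
t: 19.3
tool_pos: [0.4941, 0.0539, 0.0292]
eef_rot: [-0.001, -0.154, 0.988, 0.0]
contact_force: [-2.1, -1.9, 0.5]
finger_gap: 0.0
```

>>> send_rows:
  rows:
    - [1, -0.6, 0, 0, 0]
    - [1, -1.0, 0, 0, 0]

```text
t: 19.5
tool_pos: [0.4944, 0.0541, 0.0291]
eef_rot: [-0.001, -0.154, 0.988, -0.0]
contact_force: [-5.5, -3.1, 4.2]
finger_gap: -0.003
```

>>> send_rows:
  rows:
    - [1, -0.5, 0, 0, 0]
    - [1, -0.5, 0, 0, 0]

```text
t: 19.7
tool_pos: [0.4944, 0.0542, 0.029]
eef_rot: [-0.002, -0.154, 0.988, 0.0]
contact_force: [-5.9, -3.7, 2.9]
finger_gap: 0.001
```

>>> send_rows:
  rows:
    - [1, -0.6, 0, 0, 0]
    - [1, -1.2, 0, 0, 0]
    - [1, -1.2, 0, 0, 0]

```text
t: 20.0
tool_pos: [0.4944, 0.0544, 0.0288]
eef_rot: [-0.003, -0.154, 0.988, 0.0]
contact_force: [-7.8, -4.7, 4.5]
finger_gap: -0.004
```

>>> send_rows:
  rows:
    - [1, -0.6, 0, 0, 0]
    - [1, -0.8, 0, 0, 0]
    - [1, -0.8, 0, 0, 0]

```text
t: 20.3
tool_pos: [0.4943, 0.0545, 0.0287]
eef_rot: [-0.004, -0.154, 0.988, 0.0]
contact_force: [-9.8, -6.1, 6.1]
finger_gap: 0.001
```

>>> send_rows:
  rows:
    - [1, 10, 0, 0, 0]
    - [1, 25, 0, 0, 0]
    - [1, 25, 0, -45, 0]
    - [1, 25, 0, -80, 0]
    - [1, 0, -40, -80, 0]
    - [1, -30, -75, -80, 0]
    - [1, -55, -95, -80, 0]
    - [1, -58, -95, -80, 0]

```text
t: 21.1
tool_pos: [0.5862, -0.0202, 0.1098]
eef_rot: [0.003, -0.152, 0.988, -0.001]
contact_force: [0.0, 0.1, -0.5]
finger_gap: 0.0
```

>>> send_rows:
  rows:
    - [1, 0, 0, 0, 0]
    - [1, 0, 0, 40, 0]
    - [1, 0, 0, 70, 0]
    - [1, 0, 0, 81, 0]
    - [1, 0, 12, 81, 0]
    - [1, 0, 24, 81, 0]
    - [1, 0, 30, 81, 0]
    - [1, 0, 32, 81, 0]

```text
t: 21.9
tool_pos: [0.5728, 0.0139, 0.0299]
eef_rot: [0.001, -0.154, 0.988, -0.0]
contact_force: [-0.9, -0.2, -0.8]
finger_gap: -0.002
```

>>> send_rows:
  rows:
    - [1, 0, 3, 0, 0]
    - [1, 0, 5, 0, 0]
    - [1, 0, 6, 0, 0]

```text
t: 22.2
tool_pos: [0.5706, 0.0184, 0.0286]
eef_rot: [0.0, -0.153, 0.988, -0.0]
contact_force: [0.6, 0.4, 0.4]
finger_gap: -0.003
```

>>> send_rows:
  rows:
    - [1, 0, 0.6, 0, 0]
    - [1, 0, 1.0, 0, 0]

```text
t: 22.4
tool_pos: [0.5702, 0.0191, 0.0282]
eef_rot: [-0.0, -0.153, 0.988, -0.0]
contact_force: [-0.3, 0.0, -0.2]
finger_gap: 0.004
```

>>> send_rows:
  rows:
    - [1, 0, 0.8, 0, 0]
    - [1, 0, 1.6, 0, 0]

```text
t: 22.6
tool_pos: [0.5696, 0.0207, 0.0282]
eef_rot: [-0.0, -0.153, 0.988, 0.0]
contact_force: [-0.1, 0.3, 0.7]
finger_gap: 0.0
```

>>> send_rows:
  rows:
    - [1, 0, 0.8, 0, 0]
    - [1, 0, 1.2, 0, 0]

```text
t: 22.8
tool_pos: [0.5696, 0.0209, 0.0283]
eef_rot: [0.0, -0.154, 0.988, -0.001]
contact_force: [0.8, -6.8, -1.4]
finger_gap: 0.005
```

>>> send_rows:
  rows:
    - [1, 0, 0.5, 0, 0]
    - [1, 0, 0.8, 0, 0]
    - [1, 0, 0.8, 0, 0]

```text
t: 23.1
tool_pos: [0.5696, 0.0209, 0.0284]
eef_rot: [0.0, -0.154, 0.988, -0.001]
contact_force: [0.8, -7.2, -1.5]
finger_gap: -0.003
```

>>> send_rows:
  rows:
    - [1, 0, 0.8, 0, 0]
    - [1, 0, 0.8, 0, 0]
    - [1, 0, 0.8, 0, 0]

```text
t: 23.4
tool_pos: [0.5696, 0.021, 0.0285]
eef_rot: [0.0, -0.154, 0.988, -0.002]
contact_force: [0.3, -10.1, -2.0]
finger_gap: -0.001
```

>>> send_rows:
  rows:
    - [1, 0, 0.3, 0, 0]
    - [1, 0, 0.3, 0, 0]

```text
t: 23.6
tool_pos: [0.5696, 0.021, 0.0285]
eef_rot: [0.0, -0.154, 0.988, -0.002]
contact_force: [0.8, -11.0, -2.4]
finger_gap: -0.003
```

>>> send_rows:
  rows:
    - [1, 0, -8, 0, 0]
    - [1, 0, -30, 0, 0]
    - [1, 0, -30, -45, 0]
    - [1, 0, -30, -90, 0]
    - [1, 0, -30, -130, 0]
    - [1, -30, -10, -150, 0]
    - [1, -70, 20, -150, 0]
    - [1, -105, 50, -150, 0]

```text
t: 24.4
tool_pos: [0.6553, 0.1043, 0.1801]
eef_rot: [0.002, -0.153, 0.988, 0.0]
contact_force: [1.3, -0.5, -0.8]
finger_gap: 0.0
```

>>> send_rows:
  rows:
    - [1, 0, 27, 0, 0]
    - [1, 0, 27, 0, 0]
    - [1, 0, 27, 0, 0]
    - [1, 0, 27, 0, 0]

```text
t: 24.8
tool_pos: [0.6453, 0.1282, 0.1783]
eef_rot: [-0.0, -0.153, 0.988, -0.0]
contact_force: [0.3, 0.4, 0.1]
finger_gap: 0.001
```

```bash
python3 - <<'E'
from tilt import *
s=observe();print(s["t"],s["tool_pos"].round(4),s["contact_force"].round(2))
im=grab_frame("wrist");im2=grab_frame("scene")
f=lambda a,w,h:cv2.resize(a,(w,h),interpolation=cv2.INTER_CUBIC)
cv2.imwrite("pics/p8.png",np.hstack([f(im[60:160,180:400],550,400),f(im2[170:280,215:284],250,400)]))
E
```

```text
fence inner (free) slope 0.0008 x@0 48.98 x@110 49.07 sd 0.05 60
fence outer slope 0.0015 x@0 67.43 x@110 67.59 sd 0.03 60
cast flank slope 0.0013 x@0 48.65 x@110 48.79 sd 0.02 57
cast flank past fence slope -0.0445 x@0 54.82 x@110 49.93 sd 0.22 60
plate outer slope 0.0076 x@0 68.36 x@110 69.2 sd 0.29 58
25.1 [0.6455 0.1281 0.1784] [0.18 0.1  0.46]
```

View pics/p8.png

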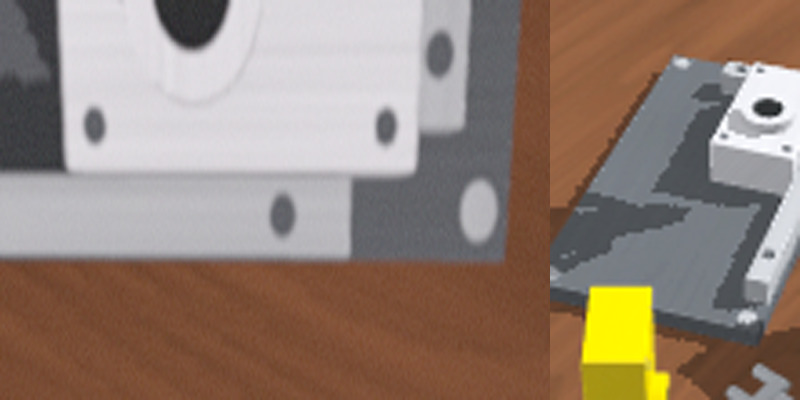

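The casting's flank now runs parallel to the fence (slope 0.0013 against 0.0015), with no gap in the picture. Its head meets the stop at column ~418 and the robot is clear.

```bash
python3 -c "
from plant import *
print(job_done())"
```

```text
the job is handed in; nothing more can be done
None
```

The casting is lying on its machined face, flush with the fence and with its head on the end stop. I handed the job in at about 25 s, with the robot clear and not knowingly touching anything but the casting.

- **Toppling:** I pushed the silver casting about 90 mm up its bossed side, with the fingers shut. It fell with its head towards the stop and was never gripped or lifted.
- **First presses:** Sliding took about 2.5–3 N in each direction. I pressed it to the fence with about 11.6 N. At the stop I overshot, reaching about 15 N instead of the intended 11 N, though still under 20 N, and eased back before letting go.
- **Correction:** The first close check failed. The casting was turned about 6 mrad from the fence, leaving roughly 0.6 mm at the foot. I pressed the side again with about 11 N and then the foot end with about 11 N, nearer the fence than the centre line.
- **Last checks:** The flank now runs parallel to the fence, with slopes of 0.0013 and 0.0015. The finger stopped at the same plate position as in the first end press, which fits the head being home. The plate's outer edge gave a noisier slope (0.0076), so I didn't rely on it. The force reading was about zero after I let go. The last image shows no gap at either face.

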